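Swap the battery pack of the annealer's temperature recorder

TASK

The battery pack in the temperature recorder is spent: press it down until its catch lets go so that it rises by itself, lift it out and stand it in a free cradle of the charger, then put the charged pack from the charger into the recorder's bay and press it down until the catch holds it flush with the deck. How far a pack must be pressed past flush differs from recorder to recorder, so go by feel to the stop, but never press a pack into the recorder with more than 30 N. Leave the other things on the bench where they are, and let go of everything at the end.

Things in the scene. Friction and masses are not known exactly. Their poses are not given: they have to be found in the camera images.
- recorder: Bench-top temperature recorder, a grey box 160 mm (x) by 200 mm (y) by 114 mm tall, fixed to the bench; flat deck with a display and keys on its +y half and a rectangular battery bay in its -y half. Origin: centre of its underside; the bay's centre is at x 0, y -35 mm.
- bay_mouth (a point): Centre of the battery bay's mouth at deck level, 114 mm above the bench; axes as the recorder's, z up. The bay goes straight down, 39 by 63 mm (x, y): 1.5 mm clear of a pack all round, 4 mm chamfer. A pack put in rests, top 35 mm above the deck, on a sprung carriage (6 N up when out, 11 N when held); held by the push-push catch its top is flush. Once let go it rises by itself within a second.
- bay_seat (a point): Point in the bay 80 mm below its mouth, where the underside of a held pack rests. To make the push-push catch take hold, and again to let go, press the pack past flush to the stop and let it up: the stop lies 5 to 15 mm past flush, differs from recorder to recorder and cannot be seen; it is felt as force that rises by about 15 N per mm. Stopping over 1 mm short of it has no effect.
- charger: Fixed black drop-in charger, 96 mm (x) by 190 mm (y) by 42 mm tall, with two equal cradles side by side along its y. Origin: centre of its underside.
- cradle_left (a point): Centre of the floor of the charger's +y cradle, 12 mm above the bench, axes as the charger's. The cradle is an open pocket 30 mm deep, 40 mm (x) by 64 mm (y), 2 mm clear of a pack all round, with a 4 mm chamfer at its mouth. One of the two cradles holds the charged pack, the other is free.
- cradle_right (a point): The same for the -y cradle.
- pack_spent: The spent pack, at the start held flush in the recorder's bay: plastic battery pack, a box 36 mm (its x) by 60 mm (its y) by 80 mm tall, about 0.3 kg, its lowest 8 mm tapering in by 3 mm all round, ribs on its flat top. Origin: centre of its underside, z up. It fits either way round (half a turn).
- pack_charged: The charged pack, at the start standing in one of the charger's cradles with 50 mm of it above the charger: plastic battery pack, a box 36 mm (its x) by 60 mm (its y) by 80 mm tall, about 0.3 kg, its lowest 8 mm tapering in by 3 mm all round, ribs on its flat top. Origin: centre of its underside, z up. It fits either way round (half a turn).
- jacks: Bystander: glassblower's steel jacks lying flat, 250 mm long.
- tweezers: Bystander: steel tweezers lying flat, 210 mm long.
- paperweight: Bystander: glass paperweight, 68 mm wide, 54 mm tall.
- frit_jar: Bystander: glass jar, 54 mm wide, 85 mm tall, standing between recorder and charger.
- optic_mould: Bystander: steel optic mould, 88 mm wide, 74 mm tall.
- paddle: Bystander: wooden paddle lying flat, 270 mm long.
There are look-alikes about, which are no part of the job. What is shaped like the pack_charged but blue is not meant.

How it is judged:
On the way:
1. the catch has let go of the spent pack: it stands at least 30 mm out of the recorder's bay, untouched (z of pack_spent in the frame of bay_mouth between -0.05 and -0.04 m and horizontal distance between pack_spent and bay_mouth below 0.006 m and contact force between the fingers and pack_spent below 0.05 N), for 0.1 s.
At the end, for the whole second after the job is handed in: The charged pack is held in the recorder's bay with its top flush with the deck (within 4 mm) and within 4 mm of the bay's centre; the spent pack stands upright on the floor of one of the charger's two cradles (within 6 mm of its centre, 4 mm in height, 0.1 rad); both at rest and released (horizontal distance between pack_charged and bay_mouth below 0.004 m and z of pack_charged in the frame of bay_mouth between -0.084 and -0.076 m and ((horizontal distance between pack_spent and cradle_left below 0.006 m and z of pack_spent in the frame of cradle_left between -0.004 and 0.004 m) or (horizontal distance between pack_spent and cradle_right below 0.006 m and z of pack_spent in the frame of cradle_right between -0.004 and 0.004 m)) and angle between pack_spent's own z axis and vertical below 0.1 rad and linear speed of each of pack_spent, pack_charged below 0.02 m/s); the robot touches nothing.
It fails at once if a pack is pressed into the recorder with more than 30 N (contact force between any of pack_spent, pack_charged and recorder above 30 N).
It fails at once if a bystander is moved by more than 20 mm (distance of any of jacks, tweezers, paperweight, frit_jar, optic_mould, paddle from where it was at the start of the episode above 0.02 m).
It also fails if it takes over 70 s, if anything falls off the work surface, if the arm or the gripper's body presses on something with over 40 N, if the wrist force passes 120 N, or if a joint passes its speed limit or range.

ROBOT

A 7-joint arm with a two-finger parallel gripper is mounted at the origin on the work surface. World frame = base frame: x ahead of the robot, y to its left, z up, the work surface at z = 0. Lengths are in m, angles in rad, forces in N, time in s.
With the tool pointing down it reaches from about 0.425 to 0.825 m from the base axis. Payload 3.6 kg.
Tool frame: the origin (TCP) lies where the fingers leave the gripper's body, on its centre line; the fingertips stand 73 mm ahead of it and the grasp point (between the pads) lies 54 mm ahead of it; x points along the fingers, y is the direction in which the jaws open and shut, and the axes are right-handed (so a half turn about x gives the same grasp; the last joint's range is limited). The gripper opens to 85 mm and grips with 20 to 120 N. Pads are 22 mm wide; open, the fingers measure 114 mm over their backs; the gripper's body (76 mm by 85 mm) begins 54 mm behind the grasp point. The pads swing forward as they close: fully open they stand 13 mm farther back than shut.
Start: joints at [1.296, 0.615, -0.013, 1.423, 0.008, 1.103, -0.04], TCP at [0.159, -0.63, 0.304] pointing down, gripper open.
Joint ranges: [-3.12, 3.12], [-0.3, 2.06], [-1.34, 1.32], [0.26, 2.42], [-1.36, 4.5], [0.01, 1.98], [-2.84, 2.84]. Speed limits (rad/s): [2.79, 2.79, 3.14, 3.14, 3.14, 3.14, 3.14].

INTERFACE

Orientations are given as a unit quaternion [x, y, z, w].
In Python, from station import arm, snapshot, camera_info, ticket gives the robot as it stands. Calls block until the motion is done:
- arm.movep(position, orientation): joint-space move of the TCP to a pose.
- arm.line_to(position, velocity=0.15, ori=None): straight line of the TCP; ori=None keeps the orientation; velocity is the mean speed in m/s.
- arm.move_j(angles): joint-space move.
- arm.move_gripper(opening, effort=None): opening from 0.0 (shut) to 1.0 (fully open); effort is the grip in N (None keeps the last); returns when the fingers have stopped.
- arm.pause(seconds).
- arm.ik(position, orientation): joint angles nearest the present ones, or None.
- snapshot(name): name is "scene" or "top"; returns the picture (400x640x3 uint8, blue, green, red); there is no depth.
- camera_info(name): a dict with "fx", "fy", "cx", "cy" (pixels), "dist_coeffs" ([k1, k2, p1, p2, k3] as OpenCV has them; the pictures are not rectified), "R" (3x3) and "t" (3): a world point X has camera coordinates R X + t. Camera axes: x right, y down, z forward; pixel columns grow to the right and rows downward; lengths in m; the calibration is good to about 2 mm. A picture is of the moment at which its call begins. camera_info takes no time and is no camera call.
A pose or a line that the arm cannot do raises arm.MotionError and nothing moves.
- ticket.finish_job(): hands the job in, once; it reports no verdict.
Readings, each from a call of its own:
- arm.read_time(): time.
- arm.read_joint_positions(): joint angles.
- arm.read_dq(): joint speeds.
- arm.read_effort(): joint torques, N m.
- arm.read_tool_pos(): TCP position.
- arm.read_eef_rot(): TCP orientation.
- arm.read_ft_force(): force on the tool from outside, world axes, zero at the start.
- arm.read_wrist_torque(): the same for the moment, N m.
- arm.read_opening(): opening from 0.0 (shut) to 1.0 (fully open).
Only numpy, scipy, OpenCV 4.12 (cv2) and the standard library are available. Lean on these libraries where they do the work, as an engineer would, in place of code of your own. Each camera call takes 0.05 s, during which the arm holds its last target.

## Working session

There is one attempt and no reset: what is moved stays moved. The work goes in short steps, each a Python script; the robot and the scene stay as the last script left them, time stands still between calls to the robot, and variables do not carry over. Pictures are saved under pics/ and viewed, and the job is handed in when it is done.

```bash
ls; mkdir -p pics; python3 - <<'E'
from station import arm, snapshot, camera_info
import cv2
for n in ("scene","top"):
    im=snapshot(n); cv2.imwrite(f"pics/{n}0.png",im)
    c=camera_info(n); print(n,c)
print(arm.read_time(),arm.read_tool_pos(),arm.read_eef_rot(),arm.read_ft_force())
E
```

```text
pics
scene {'fx': 426.47252475513864, 'fy': 426.47252475513864, 'cx': 328.03923982276615, 'cy': 191.59107492602652, 'dist_coeffs': array([-0.05088833,  0.        ,  0.        ,  0.        ,  0.        ]), 'R': array([[-0.14355715,  0.9895203 , -0.01552166],
       [ 0.52672781,  0.06311951, -0.84768729],
       [-0.83782406, -0.12986726, -0.53026912]]), 't': array([-0.0232504 , -0.19462344,  1.52435902])}
top {'fx': 486.87348354410256, 'fy': 486.87348354410256, 'cx': 319.5839635221287, 'cy': 198.93447102637194, 'dist_coeffs': array([-0.14360171,  0.        ,  0.        ,  0.        ,  0.        ]), 'R': array([[-1.07661648e-02, -9.99939874e-01, -2.08283517e-03],
       [-9.81644190e-01,  1.09657867e-02, -1.90405978e-01],
       [ 1.90417369e-01, -5.33909719e-06, -9.81703227e-01]]), 't': array([0.08315656, 0.56604302, 1.09728394])}
0.1 [ 0.15928808 -0.62964059  0.30284969] [-0.70157918 -0.08820626  0.70179194 -0.08657015] [ 0.516754   -0.64245689 -0.31184378]
```

View pics/scene0.png

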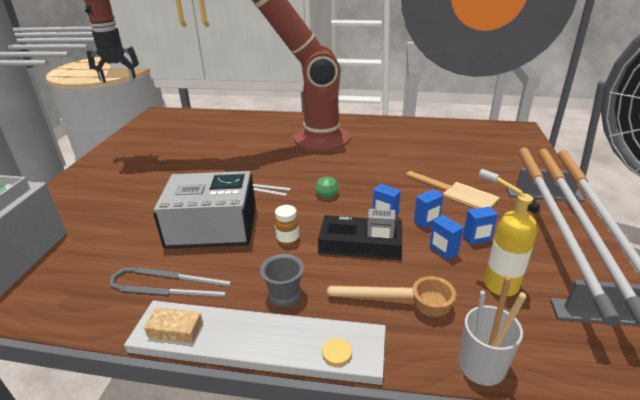

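View pics/top0.png

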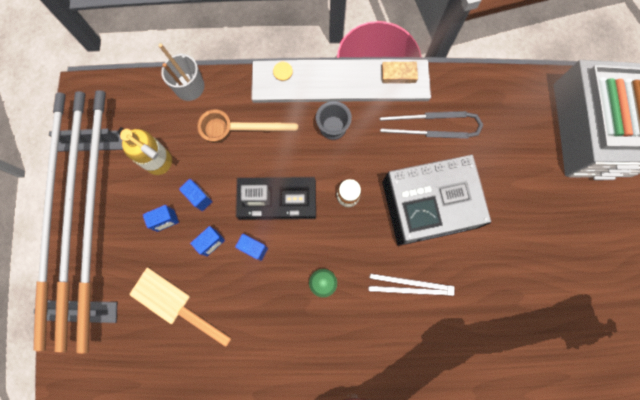

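```bash
python3 - <<'E'
import cv2,numpy as np
t=cv2.imread("pics/top0.png")
a=cv2.resize(t[145:255,375:500],None,fx=5,fy=5,interpolation=cv2.INTER_CUBIC)
cv2.imwrite("pics/c1.png",a)
a=cv2.resize(t[165:235,225:375],None,fx=5,fy=5,interpolation=cv2.INTER_CUBIC)
cv2.imwrite("pics/c2.png",a)
E
```

```text
(no output)
```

View pics/c1.png

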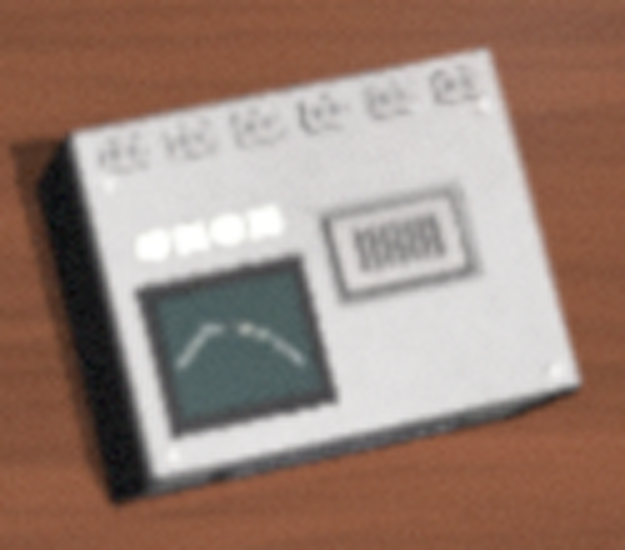

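View pics/c2.png

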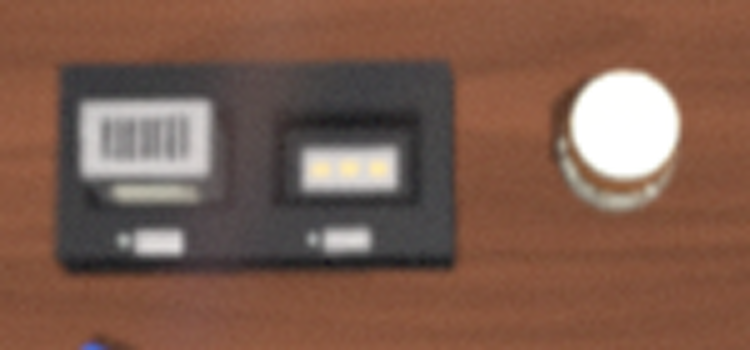

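```bash
cat > h.py <<'E'
import numpy as np, cv2
from scipy.spatial.transform import Rotation as Rn
from station import arm, snapshot, camera_info, ticket
def ray(name,px,z):
    c=camera_info(name); K=np.array([[c['fx'],0,c['cx']],[0,c['fy'],c['cy']],[0,0,1]])
    p=cv2.undistortPoints(np.array(px,float).reshape(-1,1,2),K,c['dist_coeffs']).reshape(-1,2)
    R=np.array(c['R']);o=-R.T@c['t']; d=np.c_[p,np.ones(len(p))]@R
    return (o+d*((z-o[2])/d[:,2])[:,None])
def quat(psi):
    "tool pointing down, jaw axis y at world angle psi"
    x=np.array([0,0,-1.]);y=np.array([np.cos(psi),np.sin(psi),0]);z=np.cross(x,y)
    return Rn.from_matrix(np.c_[x,y,z]).as_quat()
E
python3 - <<'E'
from h import *
t=cv2.imread("pics/top0.png")
def rep(n,mask,roi,z):
    m=np.zeros(mask.shape,np.uint8);x0,y0,x1,y1=roi;m[y0:y1,x0:x1]=mask[y0:y1,x0:x1]
    m=cv2.morphologyEx(m,cv2.MORPH_CLOSE,np.ones((5,5)))
    cs,_=cv2.findContours(m,cv2.RETR_EXTERNAL,cv2.CHAIN_APPROX_NONE);c=max(cs,key=cv2.contourArea)
    w=ray("top",cv2.convexHull(c).reshape(-1,2),z)[:,:2]
    r=cv2.minAreaRect((w*1000).astype(np.float32)); px=cv2.minAreaRect(c)[0]
    print(n,px,r); return r
g=cv2.cvtColor(t,cv2.COLOR_BGR2GRAY)
hsv=cv2.cvtColor(t,cv2.COLOR_BGR2HSV)
rep("deck",((g>150)&(hsv[...,1]<60)).astype(np.uint8)*255,(375,145,500,255),.114)
rep("packC top",((g>130)&(hsv[...,1]<60)).astype(np.uint8)*255,(235,180,270,202),.092)
dk=((g<75)).astype(np.uint8)*255
rep("charger",((hsv[...,1]<70)).astype(np.uint8)*255,(225,165,320,225),.042)
cs=lambda P,o:(np.array(P)/5+o)-.4
bay=ray("top",cs([(322,212),(462,185),(480,270),(342,303)],(375,145)),.114)
print("bay",bay.mean(0),np.diff(bay,axis=0)[:,:2])
deck=ray("top",cs([(75,135),(490,48),(578,385),(152,480)],(375,145)),.114);print("deck",deck.mean(0),np.diff(deck,axis=0)[:,:2])
# charger geometry: corners, pack top corners, free pocket mouth
ch=ray("top",cs([(62,62),(453,62),(455,262),(66,268)],(225,165)),.042);print("ch",ch[:,:2],ch.mean(0))
pk=ray("top",cs([(82,99),(210,99),(210,178),(82,178)],(225,165)),.092);print("pk",pk[:,:2],pk.mean(0))
fr=ray("top",cs([(280,120),(416,118),(418,200),(282,204)],(225,165)),.042);print("free",fr[:,:2],fr.mean(0))
E
```

```text
deck (439.7446594238281, 196.37623596191406) ((558.5062866210938, -195.3328399658203), (161.43130493164062, 201.7696533203125), 11.510494232177734)
packC top (253.5, 192.5) ((576.4876098632812, 228.8829803466797), (58.64714050292969, 35.27237319946289), 89.36524963378906)
charger (275.88037109375, 198.0392608642578) ((573.0882568359375, 181.93795776367188), (101.41309356689453, 188.4526824951172), 0.35710209608078003)
bay [ 0.56553091 -0.23063034  0.114     ] [[ 0.012035   -0.06606374]
 [-0.03966973 -0.00560274]
 [-0.01444502  0.06493167]]
deck [ 0.55799793 -0.19530742  0.114     ] [[ 0.04013802 -0.19594231]
 [-0.15815563 -0.02943893]
 [-0.0396382   0.1969618 ]]
ch [[0.62574727 0.2765817 ]
 [0.62338282 0.08694394]
 [0.52574053 0.08687664]
 [0.52472571 0.27245448]] [0.57489908 0.18071419 0.042     ]
pk [[0.59587261 0.25811654]
 [0.59513398 0.19870921]
 [0.55804525 0.19832297]
 [0.55869815 0.25734636]] [0.5769375  0.22812377 0.092     ]
free [[0.59569723 0.17039898]
 [0.59592515 0.10497037]
 [0.5558709  0.10426068]
 [0.55464198 0.16925362]] [0.57553381 0.13722091 0.042     ]
```

```bash
cat >> h.py <<'E'
BAY=np.array([.5653,-.230]); PSI=np.radians(11.5)
def nearq(psi):
    "choose the half turn nearest present joint 7"
    return quat(psi)
def best(pos,psi):
    j=arm.read_joint_positions(); r=[]
    for k in (0,np.pi):
        q=arm.ik(pos,quat(psi+k))
        if q is not None: r.append((np.abs(np.array(q)-j).max(),k,quat(psi+k)))
    return min(r,key=lambda a:a[0])[2]
def press(z0,fstop=20,zmin=0.165):
    "step down from tcp z0 until fz (over baseline) reaches fstop"
    p=np.array(arm.read_tool_pos()); xy=p[:2]
    f0=np.mean([arm.read_ft_force()[2] for _ in range(3)]); log=[];z=z0;step=.002;f=0
    while z>zmin:
        z-=step; arm.line_to([*XY,z],velocity=.02)
        f=arm.read_ft_force()[2]-f0; log.append((round(z*1e3,1),round(arm.read_tool_pos()[2]*1e3,1),round(f,1)))
        if abs(f)>fstop: break
        step=.0005 if abs(f)>2 and z<.114+.073-.003 else .001
    return f0,log
E
python3 - <<'E'
from h import *
arm.move_gripper(0.0,40)
p=[*BAY,.26]; q=best(p,PSI); print(q)
arm.movep(p,q)
arm.line_to([*BAY,.197],velocity=.1)
print(arm.read_time(),arm.read_tool_pos(),arm.read_ft_force(),arm.read_opening())
arm.pause(.3);print(arm.read_ft_force(),arm.read_tool_pos())
for n in ("scene","top"): cv2.imwrite(f"pics/{n}1.png",snapshot(n))
a=cv2.imread("pics/top1.png")[130:270,360:520];b=cv2.imread("pics/scene1.png")[100:260,130:290]
cv2.imwrite("pics/c3.png",np.hstack([cv2.resize(x,(400,380)) for x in (a,b)]))
E
```

```text
[ 0.44739023  0.54757829 -0.44739023  0.54757829]
3.7083 [ 0.56572938 -0.23007803  0.19748627] [ 0.14420122 -0.24055887  0.73369355] 0.0022998685216057465
[-0.06033247  0.38281818 -0.49804391] [ 0.56552136 -0.23004144  0.19756682]
```

View pics/c3.png

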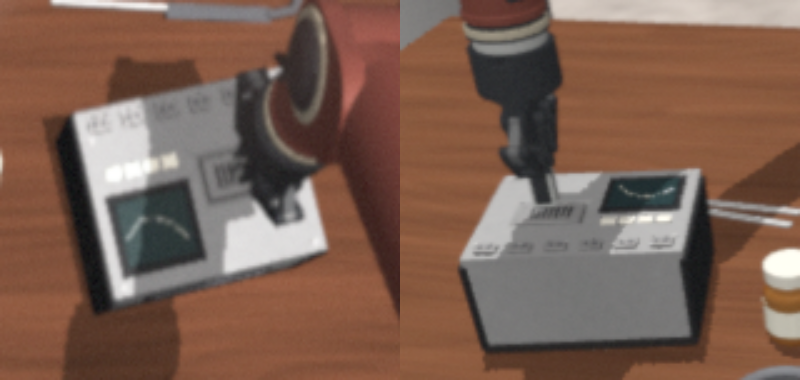

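The closed fingers stand just above the bay (scene crop, tips at 540,200, over the ribbed pack top at 550,212). Pressing.

```bash
sed -i 's/\*XY,z/*xy,z/; s/p=np.array(arm.read_tool_pos()); xy=p\[:2\]/xy=BAY/' h.py
python3 - <<'E'
from h import *
t0=arm.read_time()
f0,log=press(.193,fstop=19,zmin=.168)
print(f0,log)
arm.pause(.15);print(arm.read_ft_force(),arm.read_tool_pos(),arm.read_time()-t0)
E
```

```text
0.3109216596677255 [(191.0, np.float64(190.7), np.float64(-0.1)), (190.0, np.float64(190.0), np.float64(-0.1)), (189.0, np.float64(188.9), np.float64(0.6)), (188.0, np.float64(187.9), np.float64(-0.3)), (187.0, np.float64(187.3), np.float64(1.7)), (186.0, np.float64(187.0), np.float64(5.4)), (185.0, np.float64(186.3), np.float64(6.2)), (184.0, np.float64(185.3), np.float64(6.7)), (183.0, np.float64(184.4), np.float64(6.9)), (182.5, np.float64(183.9), np.float64(6.7)), (182.0, np.float64(183.4), np.float64(7.6)), (181.5, np.float64(182.9), np.float64(7.5)), (181.0, np.float64(182.5), np.float64(8.0)), (180.5, np.float64(182.0), np.float64(8.1)), (180.0, np.float64(181.5), np.float64(6.6)), (179.5, np.float64(181.0), np.float64(7.7)), (179.0, np.float64(180.5), np.float64(8.8)), (178.5, np.float64(180.0), np.float64(8.0)), (178.0, np.float64(179.6), np.float64(6.1)), (177.5, np.float64(179.1), np.float64(8.4)), (177.0, np.float64(178.7), np.float64(8.6)), (176.5, np.float64(178.2), np.float64(7.9)), (176.0, np.float64(177.7), np.float64(8.3)), (175.5, np.float64(177.3), np.float64(9.3)), (175.0, np.float64(176.8), np.float64(10.0)), (174.5, np.float64(176.3), np.float64(9.2)), (174.0, np.float64(176.2), np.float64(10.5)), (173.5, np.float64(176.1), np.float64(12.3)), (173.0, np.float64(176.0), np.float64(13.2)), (172.5, np.float64(175.8), np.float64(16.7)), (172.0, np.float64(175.7), np.float64(17.7)), (171.5, np.float64(175.7), np.float64(19.1))]
[-3.975611    1.00244158 17.95320579] [ 0.56664703 -0.23025968  0.17567625] 8.35
```

```bash
python3 - <<'E'
from h import *
arm.line_to([*BAY,.19],velocity=.04)
arm.line_to([*BAY,.29],velocity=.12)
arm.move_gripper(1.0)
arm.pause(.3)
for n in ("scene","top"): cv2.imwrite(f"pics/{n}2.png",snapshot(n))
a=cv2.imread("pics/top2.png")[130:270,360:520];b=cv2.imread("pics/scene2.png")[100:260,130:290]
cv2.imwrite("pics/c4.png",np.hstack([cv2.resize(x,(400,380)) for x in (a,b)]))
print(arm.read_time(),arm.read_ft_force(),arm.read_tool_pos(),arm.read_opening())
E
```

```text
15.2333 [ 0.44283943 -0.90117093  0.36354853] [ 0.56530531 -0.22999806  0.28999952] 1.001210657692827
```

View pics/c4.png

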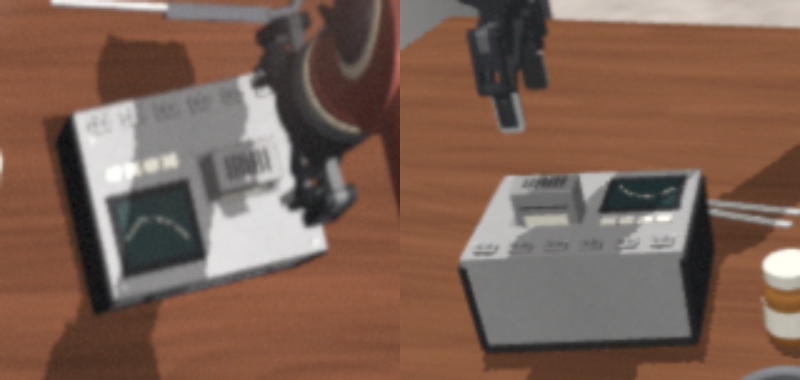

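The pack has risen (scene crop, top at 545,182, well above the deck). Now I'll grip it.

```bash
python3 - <<'E'
from h import *
arm.line_to([*BAY,.188],velocity=.12)
print(arm.read_ft_force())
arm.move_gripper(0.0,50)
print(arm.read_time(),arm.read_ft_force(),arm.read_tool_pos(),arm.read_opening())
arm.line_to([*BAY,.30],velocity=.1)
print(arm.read_time(),arm.read_ft_force(),arm.read_tool_pos(),arm.read_opening())
for n in ("scene","top"): cv2.imwrite(f"pics/{n}3.png",snapshot(n))
a=cv2.imread("pics/top3.png")[130:270,360:520];b=cv2.imread("pics/scene3.png")[60:260,110:310]
cv2.imwrite("pics/c5.png",np.hstack([cv2.resize(x,(400,400)) for x in (a,b)]))
E
```

```text
[-0.27172716 -0.00263742  0.34303116]
16.7417 [-1.10771917 -0.27086018  2.46332628] [ 0.56548887 -0.23009839  0.18844915] 0.413502042778355
18.0083 [-0.32793482 -0.01233293 -3.16693553] [ 0.5648278  -0.22995253  0.2990939 ] 0.4113938463700347
```

View pics/c5.png

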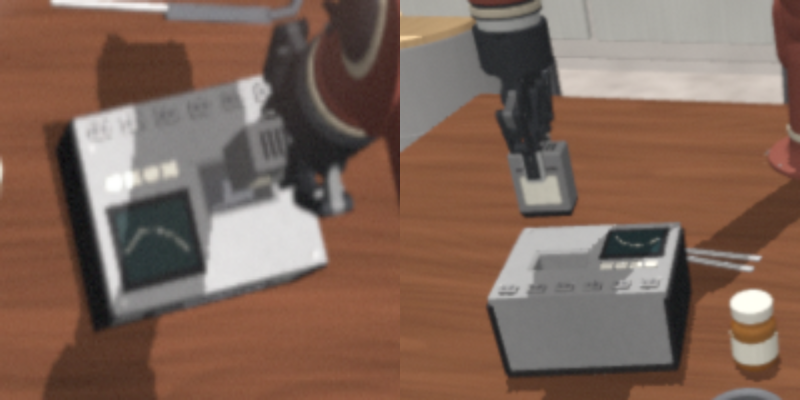

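```bash
python3 - <<'E'
import cv2
s=cv2.imread("pics/scene3.png")
cv2.imwrite("pics/c6.png",cv2.resize(s[195:265,310:415],None,fx=7,fy=7,interpolation=cv2.INTER_CUBIC))
t=cv2.imread("pics/top3.png")
cv2.imwrite("pics/c7.png",cv2.resize(t[170:225,230:322],None,fx=8,fy=8,interpolation=cv2.INTER_CUBIC))
E
```

```text
(no output)
```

View pics/c6.png

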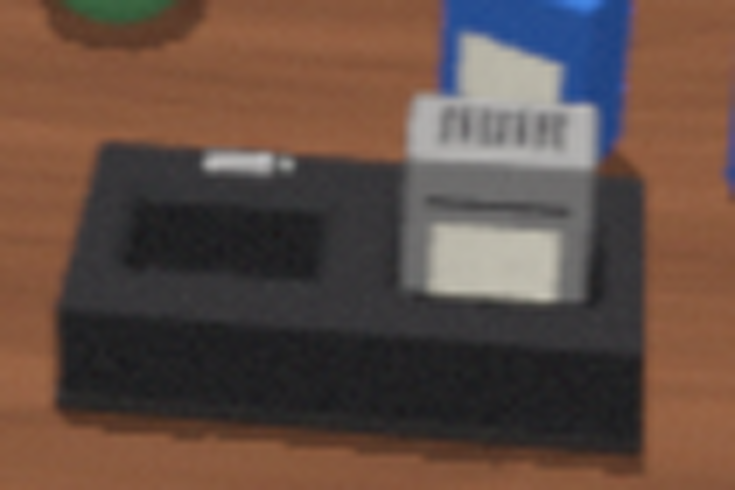

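View pics/c7.png

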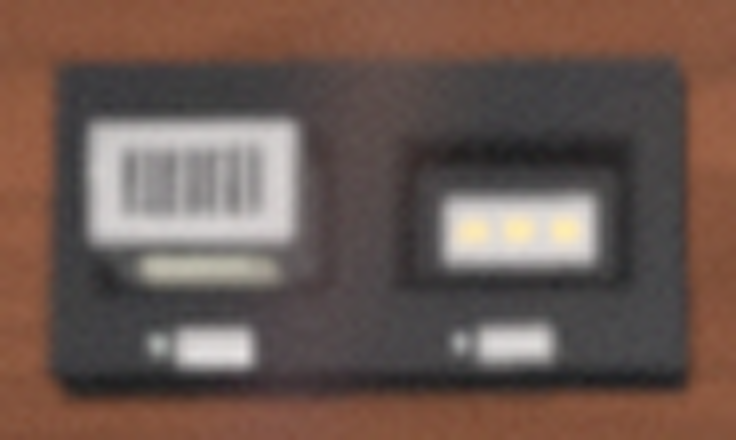

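```bash
python3 - <<'E'
from h import *
cs=lambda P:(np.array(P,float)/8+(230,170))-.44
lab=ray("top",cs([(201,347),(503,342)]),.042);print("labels",lab, lab[0]-lab[1])
print("contacts@.012",ray("top",cs([(520,230)]),.012))
print("mouth", ray("top",cs([(403,140),(632,140),(632,290),(403,290)]),.042).round(4))
ce=ray("top",cs([(57,65),(682,65),(685,378),(58,375)]),.042);print("charger",ce.mean(0),ce.round(4))
print("pack",ray("top",cs([(88,120),(298,120),(298,244),(88,244)]),.092).mean(0))
c2=lambda P:(np.array(P,float)/7+(310,195))-.43
m=ray("scene",c2([(137,202),(325,212),(318,278),(125,268)]),.042);print("scene mouth",m.mean(0),m.round(4))
e=ray("scene",c2([(100,145),(643,178),(640,355),(65,312)]),.042);print("scene charger",e.mean(0),e.round(4))
m=ray("scene",c2([(413,95),(598,110),(595,165),(408,160)]),.092);print("scene pack",m.mean(0),m.round(4))
E
```

```text
labels [[0.53705116 0.23211706 0.042     ]
 [0.53762857 0.14192126 0.042     ]] [-0.0005774  0.0901958  0.       ]
contacts@.012 [[0.57740838 0.13838969 0.012     ]]
mouth [[0.5995 0.172  0.042 ]
 [0.5987 0.1031 0.042 ]
 [0.5529 0.1034 0.042 ]
 [0.5537 0.1718 0.042 ]]
charger [0.57524001 0.18199751 0.042     ] [[0.624  0.2773 0.042 ]
 [0.6217 0.0879 0.042 ]
 [0.5262 0.0879 0.042 ]
 [0.529  0.2749 0.042 ]]
pack [0.57691495 0.22839169 0.092     ]
scene mouth [0.58473784 0.14155173 0.042     ] [[0.5675 0.1091 0.042 ]
 [0.5654 0.1729 0.042 ]
 [0.6018 0.1738 0.042 ]
 [0.6042 0.1104 0.042 ]]
scene charger [0.58177514 0.18582431 0.042     ] [[0.5359 0.0916 0.042 ]
 [0.5328 0.279  0.042 ]
 [0.6288 0.2781 0.042 ]
 [0.6296 0.0945 0.042 ]]
scene pack [0.58304929 0.23081347 0.092     ] [[0.5654 0.2007 0.092 ]
 [0.5669 0.2608 0.092 ]
 [0.5977 0.2602 0.092 ]
 [0.6022 0.2015 0.092 ]]
```

```bash
cat >> h.py <<'E'
FREE=np.array([.5765,.138]); CHG=np.array([.5768,.2284])
E
python3 - <<'E'
from h import *
p=[*FREE,.25]; q=best(p,0.0)
arm.movep(p,q)
arm.line_to([*FREE,.168],velocity=.1)
f0=np.array(arm.read_ft_force());print(arm.read_time(),f0,arm.read_tool_pos(),arm.read_opening())
for z in (.162,.158,.154,.150,.145,.140,.136,.134,.1325,.1315,.1305):
    arm.line_to([*FREE,z],velocity=.05)
    f=arm.read_ft_force()-f0; print(z,f.round(1),np.round(arm.read_tool_pos(),4))
    if np.linalg.norm(f)>8: break
print(arm.read_time())
E
```

```text
20.4667 [ 0.27337491  0.18525801 -2.74234838] [0.57704176 0.13821845 0.16868461] 0.41448987072183735
0.162 [-0.  -0.5 -0.6] [0.5764 0.1379 0.1619]
0.158 [-0.4  0.6  0.1] [0.5763 0.1379 0.1577]
0.154 [-0.4 -0.9  0.3] [0.5763 0.1379 0.1537]
0.15 [-0.4 -0.4 -0.1] [0.5763 0.1379 0.1496]
0.145 [ 0.3 -0.5  0.1] [0.5762 0.1378 0.1445]
0.14 [-1.  -0.5 -0.8] [0.5762 0.1379 0.1395]
0.136 [-0.4 -0.4 -0.6] [0.5763 0.1379 0.1357]
0.134 [ 0.3 -0.9  0.2] [0.5764 0.138  0.1339]
0.1325 [-0.3  1.2 -0.8] [0.5764 0.138  0.1324]
0.1315 [-0.6  0.  -0.1] [0.5766 0.1381 0.1316]
0.1305 [-2.7 -1.1  8.7] [0.5766 0.1381 0.1315]
23.2333
```

```bash
python3 - <<'E'
from h import *
arm.line_to([*FREE,.1312],velocity=.05)
arm.move_gripper(1.0)
arm.line_to([*FREE,.22],velocity=.15)
arm.line_to([*CHG,.22],velocity=.15)
arm.line_to([*CHG,.134],velocity=.12)
arm.pause(.2)
print(arm.read_ft_force())
arm.move_gripper(0.0,50)
print(arm.read_time(),arm.read_ft_force(),arm.read_tool_pos(),arm.read_opening())
arm.line_to([*CHG,.26],velocity=.12)
print(arm.read_time(),arm.read_ft_force(),arm.read_tool_pos(),arm.read_opening())
for n in ("scene","top"): cv2.imwrite(f"pics/{n}4.png",snapshot(n))
a=cv2.imread("pics/top4.png")[140:260,210:330];b=cv2.imread("pics/scene4.png")[100:270,290:460]
cv2.imwrite("pics/c8.png",np.hstack([cv2.resize(x,(400,400)) for x in (a,b)]))
E
```

```text
[-0.21665983 -0.03352562 -0.16366376]
27.1 [-0.27983717 -0.17435622  2.09835713] [0.5770745  0.22852512 0.13423699] 0.4128894115617726
28.3 [ 0.20251235 -0.20909234 -4.13048644] [0.57630186 0.22802537 0.25890461] 0.41379591393945664
```

View pics/c8.png

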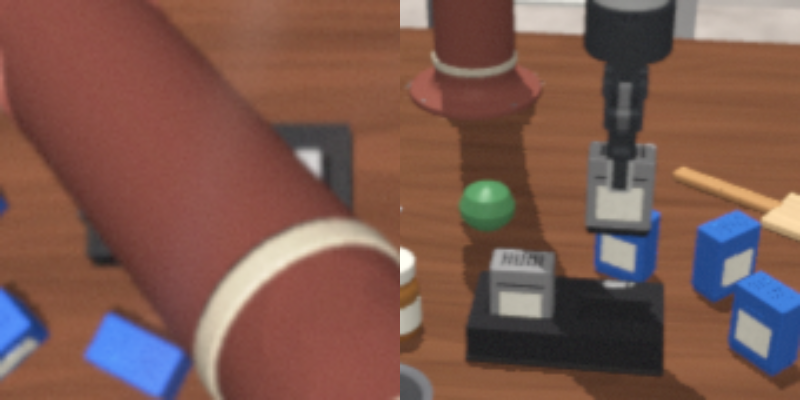

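```bash
python3 - <<'E'
from h import *
arm.line_to([*CHG,.30],velocity=.15)
p=[*BAY,.29]; q=best(p,PSI)
arm.movep(p,q)
arm.line_to([*BAY,.242],velocity=.1)
arm.pause(.1)
f0=np.array(arm.read_ft_force());print(arm.read_time(),f0,arm.read_tool_pos(),arm.read_opening())
for z in (.237,.234,.231,.228,.224,.220,.215,.210,.205,.200,.196,.194,.192,.191,.190):
    arm.line_to([*BAY,z],velocity=.05)
    f=arm.read_ft_force()-f0; print(z,f.round(1),np.round(arm.read_tool_pos(),4))
    if np.linalg.norm(f)>6: break
print(arm.read_time())
E
```

```text
31.225 [ 0.22706347  0.11397184 -3.33688468] [ 0.56601212 -0.22990461  0.24298503] 0.41312233067329046
0.237 [-0.8 -0.5 -0.4] [ 0.5651 -0.2301  0.2368]
0.234 [-1.1 -0.5  0.2] [ 0.5652 -0.23    0.2338]
0.231 [ 0.  -0.4 -0.3] [ 0.5651 -0.23    0.2307]
0.228 [-0.9  0.3  0.1] [ 0.5651 -0.23    0.2277]
0.224 [-0.2 -0.1 -0.2] [ 0.5651 -0.23    0.2236]
0.22 [-0.5  0.1 -0.4] [ 0.5651 -0.23    0.2196]
0.215 [-0.7  0.2 -0.9] [ 0.565  -0.23    0.2145]
0.21 [-1.1 -0.4  0.8] [ 0.565  -0.2299  0.2095]
0.205 [-0.2  0.  -1.1] [ 0.565  -0.2299  0.2045]
0.2 [ 0.3  0.9 -0.6] [ 0.565  -0.23    0.1995]
0.196 [-0.1 -0.9  0.3] [ 0.5651 -0.23    0.1957]
0.194 [-0.5 -1.2 -0.3] [ 0.5652 -0.23    0.1939]
0.192 [-0.2  0.4  0.4] [ 0.5652 -0.23    0.1918]
0.191 [ 0.8 -0.7  1.2] [ 0.5655 -0.23    0.1913]
0.19 [-0.9  0.   4.1] [ 0.5655 -0.23    0.1906]
34.975
```

```bash
python3 - <<'E'
from h import *
arm.line_to([*BAY,.191],velocity=.05)
arm.move_gripper(1.0)
arm.line_to([*BAY,.245],velocity=.15)
arm.move_gripper(0.0)
arm.pause(.2)
F=lambda:np.mean([arm.read_ft_force()[2] for _ in range(3)])
f0=F();print(arm.read_time(),f0,arm.read_tool_pos())
z=.226;first=True
arm.line_to([*BAY,z],velocity=.08)
while z>.169:
    a=arm.read_tool_pos()[2]
    z-= .004 if a>.188 else (.002 if a>.180 else .0007)
    arm.line_to([*BAY,z],velocity=.04)
    f=arm.read_ft_force()[2]-f0; print(round(z,4),arm.read_tool_pos()[2].round(4),f.round(1))
    if f>18.5: break
    if f>15 and arm.read_tool_pos()[2]>.183: print("early");break
print(arm.read_time())
E
```

```text
37.25 0.01695257329498271 [ 0.56531276 -0.22997861  0.24503576]
0.222 0.2221 0.3
0.218 0.2183 2.1
0.214 0.2142 3.2
0.21 0.2102 3.3
0.206 0.2062 3.3
0.202 0.2022 4.2
0.198 0.1983 4.4
0.194 0.1944 6.0
0.19 0.1905 6.3
0.186 0.1866 6.3
0.184 0.1848 6.3
0.182 0.1828 7.4
0.18 0.1809 8.3
0.178 0.1789 7.7
0.1773 0.1783 7.9
0.1766 0.1777 8.9
0.1759 0.177 8.4
0.1752 0.1764 8.2
0.1745 0.1761 11.0
0.1738 0.1759 13.3
0.1731 0.1758 15.0
0.1724 0.1756 17.8
0.1717 0.1755 19.1
43.3833
```

```bash
python3 - <<'E'
from h import *
arm.line_to([*BAY,.187],velocity=.03)
print(arm.read_ft_force())
arm.line_to([*BAY,.30],velocity=.15)
j=arm.read_joint_positions(); 
arm.movep([.45,-.35,.36],arm.read_eef_rot())
arm.move_gripper(1.0)
for n in ("scene","top"): cv2.imwrite(f"pics/{n}5.png",snapshot(n))
a=cv2.imread("pics/top5.png")[130:270,220:500];b=cv2.imread("pics/scene5.png")[150:270,140:420]
cv2.imwrite("pics/c9.png",np.vstack([cv2.resize(x,None,fx=2.2,fy=2.2) for x in (a,b)]))
print(arm.read_time(),arm.read_ft_force(),arm.read_opening())
E
```

```text
[-0.10626156  0.33026284  5.910285  ]
46.5667 [0.58938089 0.25927239 0.23866039] 1.000371868898027
```

View pics/c9.png

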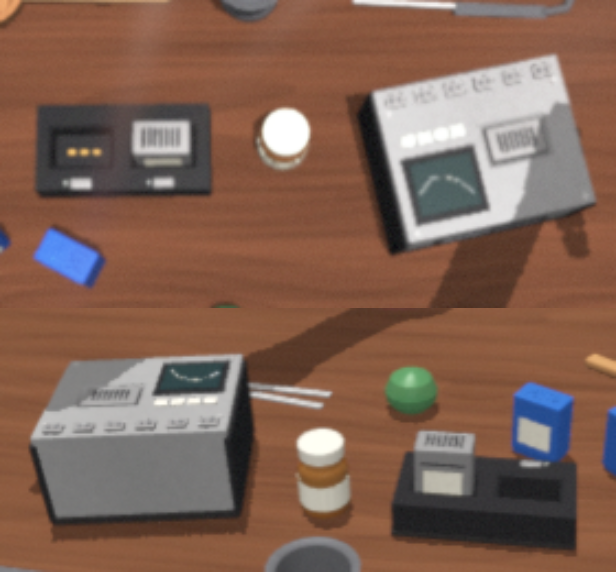

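View pics/scene5.png

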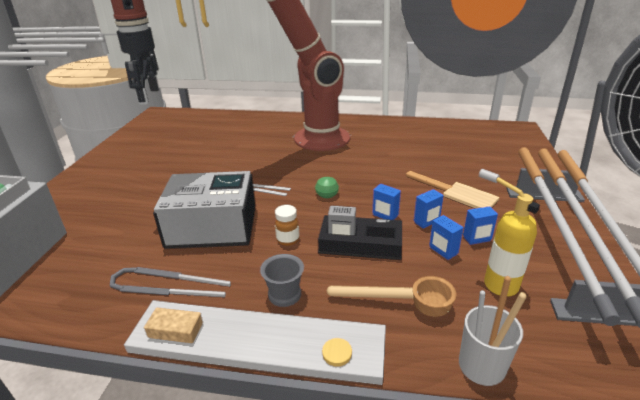

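The charged pack sits flush in the bay (top crop 516,140). The spent pack stands in the right cradle (162,142), and the bystanders are where they were. Handing in.

```bash
python3 -c "
from station import ticket;print(ticket.finish_job())"
```

```text
the job is handed in; nothing more can be done
None
```

I swapped the packs and handed the job in at about 47 s of the 70 s allowed; no verdict was reported.

- **Release:** I pressed the spent pack to the stop, which I felt about 11 mm past flush. The highest force I read was about 19 N. The pictures showed the pack risen out of the bay with the fingers clear of it.
- **Spent pack:** It went into the charger's free right-hand (-y) cradle without catching on the sides, and I felt the floor at the expected height.
- **Charged pack:** I took the grey pack from the +y cradle, not one of the blue boxes, lowered it onto the carriage and pressed it to the same stop, again reading about 19 N. As I let up, the push on the fingers was gone once they were clear of the deck.

**Last checks:** The final pictures show the charged pack flush in the bay and the spent pack upright in its cradle. The bystanders in view look unmoved, and the gripper is open and touching nothing. I judged flushness and the bystanders by eye, without measuring them at the end.

**One disagreement:** The scene camera placed the charger about 6 mm away from where the top camera did. I used the top camera, and both packs fitted with no noticeable side force.

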